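# Put the setting rods back in their sprung racks by length

## Task

The three loose steel setting rods are left over from a tack-up. Put each back in the sloping rack of its own length, one to an empty bay: lower end in under the hood against the sprung plunger, upper end down behind the end stop, so that it lies fully down in both rests and is held by the spring. Leave the soapstone and the fillet gauge where they are.

Things in the scene. Friction and masses are not known exactly. Their poses are not given: they have to be found in the camera images.
- rod_long_1: Long setting rod: bright steel, 20 mm round, 135 mm long, both ends alike, with a black 24 mm square moulded grip 40 mm long round its middle, about 0.2 kg. Origin at the rod's middle, on its axis; x runs along the rod. It lies on its grip, axis 12 mm above the bench.
- rod_long_2: Second long setting rod: bright steel, 20 mm round, 135 mm long, both ends alike, with a black 24 mm square moulded grip 40 mm long round its middle, about 0.2 kg. Origin at the rod's middle, on its axis; x runs along the rod. It lies on its grip, axis 12 mm above the bench.
- rod_short: Short setting rod: bright steel, 20 mm round, 105 mm long, both ends alike, with a black 24 mm square moulded grip 40 mm long round its middle, about 0.2 kg. Origin at the rod's middle, on its axis; x runs along the rod. It lies on its grip, axis 12 mm above the bench.
- rack_long: Sloping grey metal rack, blue hood for long (135 mm) rods, fixed; foot 186 x 116 mm, 110 mm high at the stops; deck rises 20 degrees towards +x. Two bays 58 mm apart (-y, +y). A rod lies up the slope in two grey V-rests, axis 32 mm above the deck, between a sprung plunger (low end) and an end stop (high end). Both bays empty. Origin: centre of the foot, on the bench.
- rack_short: Sloping grey metal rack, blue hood for short (105 mm) rods, fixed; foot 186 x 116 mm, 110 mm high at the stops; deck rises 20 degrees towards +x. Two bays 58 mm apart (-y, +y). A rod lies up the slope in two grey V-rests, axis 32 mm above the deck, between a sprung plunger (low end) and an end stop (high end). +y bay holds a fixed short rod; -y bay empty. Origin: centre of the foot, on the bench.
- long_bay_1 (a point): Place of the middle of a seated rod, on its axis, in the -y bay of the long rack; x up the slope along the bay, z out of the deck. The end stop's face is 67.5 mm up the slope from here; the stop rises 4 mm above the axis.
- long_bay_2 (a point): Place of the middle of a seated rod, on its axis, in the +y bay of the long rack; x up the slope along the bay, z out of the deck. The end stop's face is 67.5 mm up the slope from here; the stop rises 4 mm above the axis.
- short_bay_1 (a point): Place of the middle of a seated rod, on its axis, in the -y (empty) bay of the short rack; x up the slope along the bay, z out of the deck. The end stop's face is 52.5 mm up the slope from here; the stop rises 4 mm above the axis.
- long_hood_1 (a point): Place of the lower end's centre of a seated rod in the long rack's -y bay (axes as the bay's). A blue hood covers it: edge 8 mm up-slope of here, underside 19 mm above the axis, so the rod must slide in slanted 10 to 16 degrees steeper than the deck. The brass plunger's face stands 6 mm up-slope of here; it yields 16 mm in all (4 N at first, 8 N when the rod is seated, 14 N at its end).
- long_hood_2 (a point): Place of the lower end's centre of a seated rod in the long rack's +y bay (axes as the bay's). A blue hood covers it: edge 8 mm up-slope of here, underside 19 mm above the axis, so the rod must slide in slanted 10 to 16 degrees steeper than the deck. The brass plunger's face stands 6 mm up-slope of here; it yields 16 mm in all (4 N at first, 8 N when the rod is seated, 14 N at its end).
- short_hood_1 (a point): Place of the lower end's centre of a seated rod in the short rack's -y bay (axes as the bay's). A blue hood covers it: edge 8 mm up-slope of here, underside 19 mm above the axis, so the rod must slide in slanted 10 to 16 degrees steeper than the deck. The brass plunger's face stands 6 mm up-slope of here; it yields 16 mm in all (4 N at first, 8 N when the rod is seated, 14 N at its end).
- soapstone: Bystander: flat soapstone holder, 128 mm long, 14 mm wide, lying in front of the racks. Origin under its centre.
- fillet_gauge: Bystander: steel fillet gauge plate, 60 x 75 x 9 mm, lying in front of the racks. Origin under its centre.

How it is judged:
At the end, for the whole second after the job is handed in: Both long rods lie in the two bays of the long rack, one in each, and the short rod in the empty bay of the short rack: each rod's middle within 5 mm of its bay's point, its axis within 0.05 rad of the bay's, at rest (((distance between rod_long_1 and long_bay_1 below 0.005 m and angle between the x axis of rod_long_1 and the x axis of long_bay_1, either way round below 0.05 rad and distance between rod_long_2 and long_bay_2 below 0.005 m and angle between the x axis of rod_long_2 and the x axis of long_bay_2, either way round below 0.05 rad) or (distance between rod_long_1 and long_bay_2 below 0.005 m and angle between the x axis of rod_long_1 and the x axis of long_bay_2, either way round below 0.05 rad and distance between rod_long_2 and long_bay_1 below 0.005 m and angle between the x axis of rod_long_2 and the x axis of long_bay_1, either way round below 0.05 rad)) and distance between rod_short and short_bay_1 below 0.005 m and angle between the x axis of rod_short and the x axis of short_bay_1, either way round below 0.05 rad and linear speed of each of rod_long_1, rod_long_2, rod_short below 0.02 m/s); the robot touches nothing.
It fails at once if the soapstone was pushed more than 25 mm (distance of soapstone from where it was at the start of the episode above 0.025 m).
It fails at once if the fillet gauge was pushed more than 25 mm (distance of fillet_gauge from where it was at the start of the episode above 0.025 m).
It also fails if it takes over 72 s, if anything falls off the work surface, if the arm or the gripper's body presses on something with over 40 N, if the wrist force passes 120 N, or if a joint passes its speed limit or range.

## Robot

A 7-joint arm with a two-finger parallel gripper is mounted at the origin on a cart in front of the work surface, level with it; the furniture and walls round the work are solid. World frame = base frame: x ahead of the robot, y to its left, z up, the work surface at z = 0. Lengths are in m, angles in rad, forces in N, time in s.
With the tool pointing down it reaches from about 0.35 to 0.9 m from the base axis. Payload 19.9 kg.
Tool frame: the origin (TCP) lies at the very end of the fingers, on their centre line; the grasp point (between the pads) lies 19 mm behind it; z points along the fingers, y is the line along which they close (so a half turn about z gives the same grasp; the last joint's range is limited). The gripper opens to 85 mm and grips with 20 to 120 N. Pads are 22 mm wide; open, the fingers measure 114 mm over their backs; the gripper's body (76 mm by 85 mm) begins 54 mm behind the grasp point. The pads swing forward as they close: fully open they stand 13 mm farther back than shut.
Start: joints at [-1.296, 0.417, -0.01, 1.614, 0.005, 1.111, -0.053], TCP at [0.194, 0.594, 0.209] pointing down, gripper open.
Joint ranges: [-2.81, 2.81], [-0.39, 2.02], [-1.27, 1.25], [0.06, 2.57], [-1.19, 4.33], [0.19, 2], [-2.82, 2.82]. Speed limits (rad/s): [1.89, 1.89, 2.39, 2.39, 3.01, 3.01, 3.01].

## Interface

Orientations are given as a unit quaternion [x, y, z, w].
In Python, from workcell import robot gives the robot as it stands. Calls block until the motion is done:
- robot.move_to(position, orientation): joint-space move of the TCP to a pose.
- robot.line_to(position, velocity=0.15, ori=None): straight line of the TCP; ori=None keeps the orientation; velocity is the mean speed in m/s.
- robot.goto_joints(angles): joint-space move.
- robot.open() and robot.grab(newtons=None): open the fingers fully, or close them until they stop; newtons is the grip in N (None keeps the last).
- robot.sleep(seconds).
- robot.solve_ik(position, orientation): joint angles nearest the present ones, or None.
- robot.sense(): the state.
- robot.snapshot(name): name is "scene" or "top" or "wrist"; returns a dict with "pixels" (384x512x3 uint8, red, green, blue), "K" (3x3 intrinsics, pixels), "rvec" (rotation vector, rad) and "tvec" (3), from world to camera coordinates, as OpenCV has them; the wrist camera has in their place "tool_from_camera" (4x4, takes a point from camera to tool coordinates, whose origin is the TCP and whose axes are the flange's). Camera axes: x right, y down, z forward; pixel columns grow to the right and rows downward; lengths in m; the calibration is good to about 2 mm. A picture is of the moment at which its call begins: read the wrist's pose just before it. There is no depth.
A pose or a line that the arm cannot do raises robot.IKError and nothing moves.
- robot.finish_job(): hands the job in; it is judged then, once.
Trained networks look in the newest picture that a camera, given by its name, has taken for a name from the list of things; names that differ only in an ending like _2 or _b are one class to them, and where a whole thing is asked for, a point or a joint stands for the part that bears it (a point fixed in the world has none). Each returns a list of dicts, best first, with "conf" (0 to 1); they miss things now and then, are a little off and sometimes report something else, mostly with a low value. They report only what shows in the picture. A call takes as long as a camera call.
- robot.cut_out(camera, target): "mask" (384x512 bool, what is visible of it).
- robot.spot_point(camera, target): "position" ([x, y, z] in m, in world coordinates, good to about 4 mm: a listed point, or the origin of a listed thing).
The state is a dict: "time_s": time; "joint_pos": joint angles; "joint_velocities": joint speeds; "joint_torque": joint torques, N m; "position": TCP position; "orientation": TCP orientation; "ft_force": force on the tool from outside, world axes, zero at the start; "moment": the same for the moment, N m; "grip_width": opening from 0.0 (shut) to 1.0 (fully open); "finger_force": force on a finger pad.
Only numpy, scipy, OpenCV 4.12 (cv2) and the standard library are available. Lean on these libraries where they do the work, as an engineer would, in place of code of your own. Each camera call takes 0.05 s, during which the arm holds its last target. There are 200 camera calls.

## Working session

There is one attempt and no reset: what is moved stays moved. The work goes in short steps, each a Python script; the robot and the scene stay as the last script left them, time stands still between calls to the robot, and variables do not carry over. Pictures are saved under pics/ and viewed, at most 10 in all, crops included, and the job is handed in when it is done.

```bash
ls; mkdir -p pics; python3 - <<'E'
from workcell import robot
import cv2,numpy as np
s=robot.sense();print(s)
for c in("scene","top"):
    p=robot.snapshot(c);cv2.imwrite(f"pics/{c}0.png",p["pixels"][:,:,::-1])
    print(c,p["K"],p["rvec"],p["tvec"])
    for t in["rod_long_1","rod_short","rack_long","rack_short","long_bay_1","long_bay_2","short_bay_1","long_hood_1","short_hood_1","soapstone","fillet_gauge"]:
        print(t,[(np.round(d["position"],3).tolist(),round(d["conf"],2)) for d in robot.spot_point(c,t)])
E
```

```text
pics
{'time_s': 0.0, 'joint_pos': array([-1.29649728,  0.41795905, -0.01035233,  1.61420119,  0.00471225,
        1.11068407, -0.052998  ]), 'joint_velocities': array([ 0.00085162,  0.00159911, -0.00109233, -0.00128247,  0.00115753,
       -0.00142887, -0.00082262]), 'joint_torque': array([-4.47196335e-04, -8.64458370e+01,  6.78945556e-01, -4.34919727e+01,
        1.92081736e-02,  7.19899224e-03,  1.00928326e-04]), 'position': array([0.19397841, 0.59373176, 0.20885802]), 'orientation': array([ 1.57214110e-01,  9.87564351e-01, -6.11248135e-04, -5.54374350e-05]), 'ft_force': array([-0.19966756,  0.60245179,  0.42049967]), 'moment': array([ 0.00871647,  0.01701993, -0.04487468]), 'finger_force': 0.0, 'grip_width': 1.0029191298245383}
scene [[360.27403816   0.         257.21606504]
 [  0.         360.27403816 187.86642384]
 [  0.           0.           1.        ]] [ 0.64941201 -2.36418961  1.45940023] [0.49953514 0.09163119 0.81935207]
rod_long_1 [([0.51, 0.356, 0.012], 0.77)]
rod_short [([0.58, 0.393, 0.014], 0.6), ([0.364, 0.178, 0.001], 0.43)]
rack_long []
rack_short []
long_bay_1 [(
[... 482 characters left out ...]
0.13137725] [0.1823422  0.50066331 0.85365221]
rod_long_1 [([0.509, 0.363, 0.014], 0.87), ([0.433, 0.398, 0.017], 0.71)]
rod_short [([0.58, 0.388, 0.013], 0.72)]
rack_long [([0.565, 0.048, -0.002], 0.77)]
rack_short [([0.57, 0.175, -0.003], 0.79)]
long_bay_1 [([0.565, 0.022, 0.082], 0.8), ([0.565, 0.079, 0.08], 0.71)]
long_bay_2 [([0.565, 0.022, 0.082], 0.8), ([0.565, 0.079, 0.08], 0.71)]
short_bay_1 [([0.557, 0.138, 0.074], 0.82)]
long_hood_1 [([0.499, 0.072, 0.057], 0.98), ([0.507, 0.019, 0.054], 0.65), ([0.559, 0.139, 0.074], 0.25)]
short_hood_1 [([0.504, 0.138, 0.057], 0.94), ([0.578, 0.39, 0.015], 0.45)]
soapstone [([0.37, 0.033, 0.0], 0.74)]
fillet_gauge [([0.364, 0.177, 0.001], 0.64)]
```

View pics/top0.png

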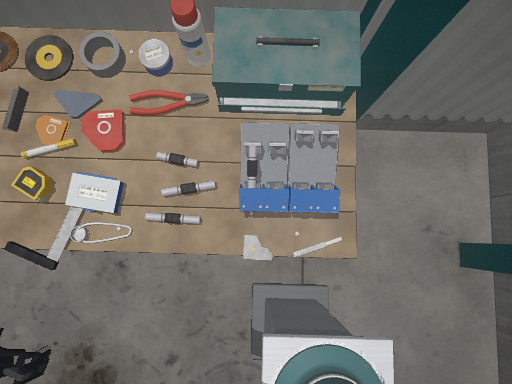

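View pics/scene0.png

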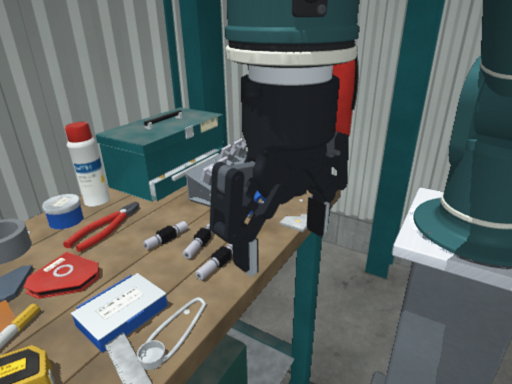

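The top view shows the two long rods at about px (189,188) and (173,218) and the short rod at (177,159). The long rack's hood is at (315,200), the short rack's at (265,200), the fillet gauge at (256,247) and the soapstone at (318,247). The scene view has the gripper hiding the racks. Next I refine the poses with the wrist camera.

```bash
cat > h.py <<'E'
from workcell import robot
import numpy as np, cv2
from scipy.spatial.transform import Rotation as Rn
def ori(z,y):
    z=np.array(z,float);z/=np.linalg.norm(z);y=np.array(y,float);y-=z*(y@z);y/=np.linalg.norm(y)
    return Rn.from_matrix(np.c_[np.cross(y,z),y,z]).as_quat()
def campose(c):
    """picture, K, R (world_from_cam), camera centre"""
    s=robot.sense();p=robot.snapshot(c)
    if c=="wrist":
        T=np.eye(4);T[:3,:3]=Rn.from_quat(s["orientation"]).as_matrix();T[:3,3]=s["position"]
        W=T@p["tool_from_camera"];return p["pixels"],p["K"],W[:3,:3],W[:3,3]
    R=cv2.Rodrigues(p["rvec"])[0].T
    return p["pixels"],p["K"],R,-R@p["tvec"]
def to_plane(uv,K,R,C,z):
    d=np.c_[uv,np.ones(len(uv))]@np.linalg.inv(K).T@R.T
    return C+d*((z-C[2])/d[:,2])[:,None]
def rods(c,cam):
    """mask -> (conf,len,wid,centre,yaw) of each detected rod on the plane z=.012"""
    out=[]
    for t in("rod_long_1","rod_short"):
        for d in robot.cut_out(c,t):
            v,u=np.nonzero(d["mask"])
            if len(v)<30: continue
            P=to_plane(np.c_[u,v],*cam[1:],.014)[:,:2].astype(np.float32)
            (cx,cy),(w,h),a=cv2.minAreaRect(P)
            a=np.deg2rad(a)+(0 if w>h else np.pi/2)
            out.append((t,round(d["conf"],2),round(max(w,h),4),round(min(w,h),4),np.round([cx,cy],4).tolist(),round((a)%np.pi,3)))
    return out
E
python3 - <<'E'
from h import *
cam=campose("top")
for r in rods("top",cam):print(r)
print(robot.snapshot("wrist")["tool_from_camera"].round(3))
for x in(([.50,.38,.30]),([.47,.10,.34])):
    for y in([0,1,0],[0,-1,0],[1,0,0],[-1,0,0]):
        q=robot.solve_ik(x,ori([0,0,-1],y));print(x,y,None if q is None else np.round(q,2))
for b in([.565,.02,.10],[.565,.077,.1],[.555,.14,.1]):
  for p in(20,33):
    for s in(1,-1):
        p_=np.deg2rad(p);q=robot.solve_ik(b,ori([np.sin(p_),0,-np.cos(p_)],[0,s,0]));print(b,p,s,None if q is None else np.round(q,2))
E
```

```text
('rod_long_1', 0.83, 0.135, 0.0264, [0.5056, 0.3558], np.float64(1.768))
('rod_long_1', 0.59, 0.1374, 0.024, [0.4298, 0.3916], np.float64(1.524))
('rod_short', 0.8, 0.109, 0.0268, [0.5793, 0.3885], np.float64(1.402))
('rod_short', 0.65, 0.1371, 0.0243, [0.4297, 0.3914], np.float64(1.51))
('rod_short', 0.49, 0.2318, 0.1235, [0.5663, 0.1679], np.float64(0.017))
[[ 0.001 -0.96  -0.28   0.071]
 [ 1.     0.001  0.001  0.   ]
 [-0.001 -0.28   0.96  -0.165]
 [ 0.     0.     0.     1.   ]]
[0.5, 0.38, 0.3] [0, 1, 0] [-0.76  0.36  0.08  1.49 -0.03  1.29  0.9 ]
[0.5, 0.38, 0.3] [0, -1, 0] [-1.16  0.41  0.63  1.51 -0.25  1.3  -2.07]
[0.5, 0.38, 0.3] [1, 0, 0] [-0.97  0.37  0.36  1.5  -0.13  1.29 -0.59]
[0.5, 0.38, 0.3] [-1, 0, 0] [-0.57  0.36 -0.17  1.49  0.06  1.3   2.39]
[0.47, 0.1, 0.34] [0, 1, 0] [-0.67  0.04  0.41  1.79 -0.02  1.31  1.32]
[0.47, 0.1, 0.34] [0, -1, 0] [-0.91  0.04  0.66  1.8  -0.03  1.31 -1.81]
[0.47, 0.1, 0.34] [1, 0, 0] [-0.82  0.04  0.57  1.8  -0.02  1.31 -0.24]
[0.47, 0.1, 0.34] [-1, 0, 0] [ 0.73  0.14 -1.1   1.75  0.13  1.33  2.75]
[0.565, 0.02, 0.1] 20 1 [-0.48  0.32  0.42  2.15 -0.28  0.36  1.72]
[0.565, 0.02, 0.1] 20 -1 [-0.89  0.46  0.95  2.16 -0.83  0.47 -0.93]
[0.565, 0.02, 0.1] 33 1 [ 0.36  0.31 -0.55  2.29  1.59  0.22 -0.06]
[0.565, 0.02, 0.1] 33 -1 None
[0.565, 0.077, 0.1] 20 1 [-0.48  0.32  0.28  2.13 -0.02  0.36  1.36]
[0.565, 0.077, 0.1] 20 -1 [-0.9   0.41  0.79  2.15 -0.57  0.41 -1.28]
[0.565, 0.077, 0.1] 33 1 [-0.13  0.28 -0.16  2.29  1.5   0.19 -0.15]
[0.565, 0.077, 0.1] 33 -1 None
[0.555, 0.14, 0.1] 20 1 [-0.57  0.32  0.23  2.12  0.14  0.38  1.09]
[0.555, 0.14, 0.1] 20 -1 [-0.94  0.38  0.67  2.13 -0.32  0.39 -1.64]
[0.555, 0.14, 0.1] 33 1 [-0.4   0.29 -0.04  2.27  1.39  0.24 -0.18]
[0.555, 0.14, 0.1] 33 -1 None
```

```bash
cat > m.py <<'E'
from h import *
def pts(c):
    for t in["long_bay_1","short_bay_1","long_hood_1","short_hood_1"]:
        print(c,t,[(np.round(d["position"],4).tolist(),round(d["conf"],2)) for d in robot.spot_point(c,t) if d["conf"]>.4])
D=ori([0,0,-1],[0,1,0])
robot.move_to([.47,.10,.34],D)
cam=campose("wrist");cv2.imwrite("pics/w1.png",cam[0][:,:,::-1]);pts("wrist");np.savez("w1.npz",*cam)
robot.line_to([.50,.08,.28],.25);cam=campose("wrist");pts("wrist");np.savez("w2.npz",*cam)
robot.line_to([.46,.15,.30],.25);cam=campose("wrist");pts("wrist");np.savez("w3.npz",*cam)
D2=ori([0,0,-1],[1,0,0])
robot.move_to([.50,.36,.26],D2)
cam=campose("wrist");cv2.imwrite("pics/w4.png",cam[0][:,:,::-1])
for r in rods("wrist",cam):print(r)
print(robot.sense()["time_s"])
E
python3 m.py
```

```text
wrist long_bay_1 [([0.5671, 0.0769, 0.0784], 0.97), ([0.5701, 0.0224, 0.0769], 0.76)]
wrist short_bay_1 [([0.554, 0.1413, 0.0729], 0.8)]
wrist long_hood_1 [([0.5014, 0.0746, 0.0574], 0.93), ([0.5085, 0.0237, 0.0577], 0.64)]
wrist short_hood_1 [([0.5038, 0.1402, 0.055], 0.94)]
wrist long_bay_1 [([0.5727, 0.0224, 0.0774], 0.89), ([0.5683, 0.0806, 0.0768], 0.87)]
wrist short_bay_1 [([0.5511, 0.14, 0.0724], 0.92)]
wrist long_hood_1 [([0.5036, 0.0748, 0.0548], 0.78), ([0.5057, 0.0286, 0.0583], 0.71), ([0.5553, 0.1408, 0.0712], 0.61)]
wrist short_hood_1 [([0.5027, 0.1419, 0.0552], 0.9)]
wrist long_bay_1 [([0.3679, 0.1787, -0.0003], 0.74), ([0.5666, 0.0777, 0.0786], 0.7), ([0.5776, 0.3896, 0.0117], 0.69), ([0.5683, 0.0236, 0.0775], 0.55)]
wrist short_bay_1 [([0.5522, 0.1402, 0.0722], 0.98)]
wrist long_hood_1 [([0.5043, 0.0762, 0.0548], 0.84), ([0.5065, 0.0241, 0.0582], 0.74), ([0.431, 0.392, 0.0077], 0.67)]
wrist short_hood_1 [([0.5028, 0.1434, 0.0538], 0.57)]
('rod_long_1', 0.96, 0.136, 0.0263, [0.4299, 0.3926], np.float64(1.515))
('rod_long_1', 0.8, 0.137, 0.0259, [0.5074, 0.3566], np.float64(1.764))
('rod_long_1', 0.74, 0.225, 0.189, [0.5559, 0.1393], np.float64(0.006))
('rod_long_1', 0.41, 0.1343, 0.0325, [0.5802, 0.0721], np.float64(2.947))
('rod_long_1', 0.38, 0.237, 0.1598, [0.5542, 0.1373], np.float64(2.999))
('rod_short', 0.91, 0.1058, 0.028, [0.5806, 0.3905], np.float64(1.416))
6.9167
```

View pics/w1.png

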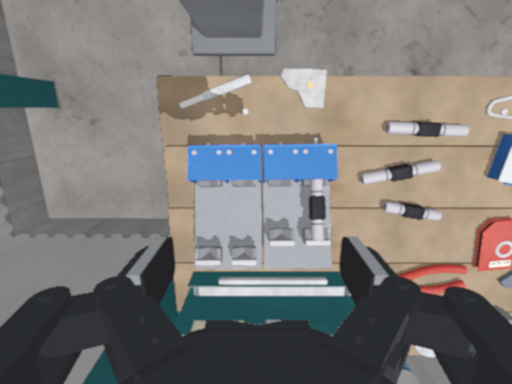

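View pics/w4.png

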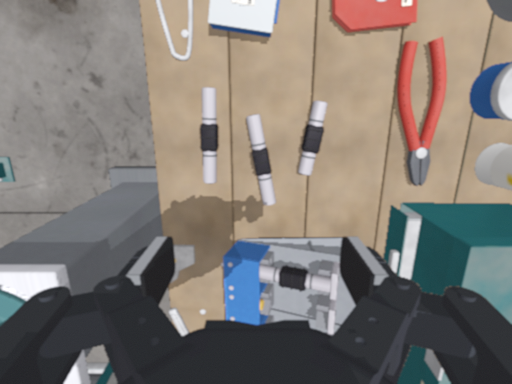

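```bash
python3 - <<'E'
from h import *
for n in(1,2,3):
    d=np.load(f"w{n}.npz");im,K,R,C=[d[f"arr_{i}"] for i in range(4)]
    hsv=cv2.cvtColor(im,cv2.COLOR_RGB2HSV)
    m=((hsv[...,0]>100)&(hsv[...,0]<118)&(hsv[...,1]>150)&(hsv[...,2]>60)).astype(np.uint8)
    m[:,380:]=0
    k,l,st,ce=cv2.connectedComponentsWithStats(m)
    for i in range(1,k):
        if st[i,4]<800: continue
        x0,y0,w,h,a=st[i];print(n,st[i])
        for nm,z in(("low",.083),("up",.06)):
            E=[]
            for c in range(x0+3,x0+w-3):
                r=np.nonzero(l[:,c]==i)[0]
                if len(r)>5:E.append((c,r[-1]+.5 if nm=="low" else r[0]-.5))
            P=to_plane(np.array(E),K,R,C,z)
            vx,vy,cx,cy=cv2.fitLine(P[:,:2].astype(np.float32),cv2.DIST_HUBER,0,.0005,.001).ravel()
            if vy<0:vx,vy=-vx,-vy
            print("  ",nm,"yaw %.3f"%np.arctan2(-vx,vy),"mid",cx.round(4),cy.round(4),"y-ends",P[:,1].min().round(4),P[:,1].max().round(4))
E
```

```text
1 [ 264  145   72   36 2224]
   low yaw 0.017 mid 0.5008 0.1684 y-ends 0.1171 0.2181
   up yaw 0.005 mid 0.4524 0.1696 y-ends 0.1173 0.2201
1 [ 189  146   71   36 2189]
   low yaw 0.002 mid 0.5022 0.0534 y-ends 0.0005 0.1
   up yaw 0.003 mid 0.4541 0.0514 y-ends -0.0014 0.0999
2 [ 192  128  174   45 6396]
   low yaw 0.007 mid 0.5021 0.1158 y-ends -0.0013 0.2189
   up yaw 0.016 mid 0.4532 0.124 y-ends -0.0031 0.2219
3 [ 148  155  161   39 5451]
   low yaw 0.015 mid 0.5019 0.1021 y-ends 0.0001 0.22
   up yaw 0.012 mid 0.4537 0.0728 y-ends -0.0031 0.2213
```

The wrist views show both racks nearly square to the base (yaw about 0.01). In w1 the hoods run from px 188 to 338 at rows 145–180, and in w4 the three rods sit at (209,136), (261,160) and (312,138). Bay z from the detections matches the given 110 mm stop height. I'll check the IK along the whole path, then place the first rod.

```bash
cat > p.py <<'E'
from h import *
B20=np.deg2rad(20);DEL=np.deg2rad(12);OFF=.003;YAW=.010
RODS={"B":([.4299,.3923],1.515,.135),"A":([.5068,.3563],1.766,.135),"S":([.580,.3898],1.410,.105)}
BAYS={"l1":[.567,.0213,.0797],"l2":[.5665,.0787,.0797],"s1":[.5525,.1397,.0746]}
Z=np.array([0,0,1.])
def tool(c,h,pitch,dele=DEL,off=OFF):
    """TCP pose for rod centre c, horizontal direction h, rod pitch"""
    u=np.cos(pitch)*h+np.sin(pitch)*Z;n=-np.sin(pitch)*h+np.cos(pitch)*Z
    return c+off*n, ori(-np.sin(dele)*u-np.cos(dele)*n,np.cross(Z,h))
class Bay:
    def __init__(s,name,L):
        s.c=np.array(BAYS[name]);s.L=L;s.h=np.array([np.cos(YAW),np.sin(YAW),0])
        s.u=np.cos(B20)*s.h+np.sin(B20)*Z;s.n=-np.sin(B20)*s.h+np.cos(B20)*Z
    def pose(s,s0,n0,a):
        """TCP pose with the rod's lower end at (s0,n0) from its seat, slant a deg"""
        a=np.deg2rad(a)
        c=s.c-s.u*s.L/2+s0*s.u+n0*s.n+s.L/2*(np.cos(a)*s.u+np.sin(a)*s.n)
        return tool(c,s.h,B20+a)
def pickpose(k,dz=0):
    (x,y),yaw,L=RODS[k];return tool(np.array([x,y,.012+dz]),-np.array([np.cos(yaw),np.sin(yaw),0]),0)
T13=np.tan(np.deg2rad(13));N0=.001;S0=-.0045
nn=lambda s:N0+(s-S0)*T13
def F():
    return np.mean([robot.sense()["ft_force"] for _ in range(3)],0)
def pick(k):
    robot.move_to(*pickpose(k,.10));p,q=pickpose(k);robot.line_to(p,.2);robot.grab(100)
    s=robot.sense();print("grip",round(s["grip_width"],3),round(s["finger_force"],1))
    robot.line_to(p+[0,0,.2],.3)
def pre(b):
    p,q=b.pose(.020,nn(.020),13);robot.move_to(p+[0,0,.08],q);robot.line_to(p,.12)
def insert(b):
    f0=F();s=.020;con=None;log=[]
    while s>-.012:
        s-=.001 if s<.012 else .003
        robot.line_to(b.pose(s,nn(s),13)[0],.04)
        f=F()-f0;fu,fn=f@b.u,f@b.n;log.append((round(s*1e3,1),round(fu,1),round(fn,1)))
        if con is None and fu>2.5 and s<.012: con=s
        if fu>11.5 or abs(fn)>15 or (con is not None and con-s>.0099): break
    print(log,"contact",con,"t",robot.sense()["time_s"]);return s,con
def lower(b,s,rel):
    f0=F()
    for a in np.linspace(13,rel,5)[1:]:
        n0=N0*(1-.5*(13-a)/(13-rel));p,q=b.pose(s,n0,a);robot.line_to(p,.05,ori=q)
        f=F()-f0;print("a",round(a,1),"du",round(f@b.u,1),"dn",round(f@b.n,1))
    return n0
def release(b,s,n0,rel):
    p,q=b.pose(s,n0,rel);robot.line_to(p,.03);robot.open()
    zt=Rn.from_quat(q).as_matrix()[:,2];robot.line_to(p-.07*zt,.2)
def press(b,at=.008):
    q=ori(-b.n,np.cross(Z,b.h));robot.grab(30)
    g=lambda n:b.c+at*b.u+n*b.n
    robot.line_to(g(.045),.2,ori=q);robot.line_to(g(.020),.1);f0=F();n=.020;log=[]
    while n>.006:
        n-=.001;robot.line_to(g(n),.05);f=(F()-f0)@b.n;log.append((round(n*1e3),round(f,1)))
        if f>22:break
    print("press",log[-7:],"t",robot.sense()["time_s"])
    robot.line_to(g(.06),.25);robot.open()
E
python3 - <<'E'
from p import *
for k,n,L in(("B","l1",.135),("S","s1",.105),("A","l2",.135)):
    b=Bay(n,L);l=[pickpose(k,.2),pickpose(k,.1),pickpose(k)]+[(b.pose(.02,nn(.02),13)[0]+[0,0,.08],b.pose(0,0,13)[1]),b.pose(.02,nn(.02),13),b.pose(S0,N0,13),b.pose(S0,N0,4.5),(b.c+.02*b.n,ori(-b.n,np.cross(Z,b.h)))]
    for x in l:
        q=robot.solve_ik(*x);print(k,x[0].round(3),None if q is None else np.round(q,2))
E
```

```text
B [0.43  0.392 0.215] [-1.    0.27  0.35  1.85 -0.31  0.92 -0.55]
B [0.43  0.392 0.115] [-0.95  0.39  0.29  1.94 -0.41  0.72 -0.45]
B [0.43  0.392 0.015] [-0.85  0.55  0.18  1.98 -0.5   0.53 -0.34]
B [0.575 0.021 0.189] [-0.44  0.17  0.37  2.07 -0.06  0.55  1.54]
B [0.575 0.021 0.109] [-0.28  0.3   0.2   2.13 -0.07  0.35  1.53]
B [0.554 0.021 0.095] [-0.29  0.29  0.19  2.19 -0.06  0.31  1.53]
B [0.559 0.021 0.087] [-0.27  0.36  0.2   2.06 -0.11  0.51  1.57]
B [0.56  0.021 0.098] [-0.29  0.3   0.2   2.16 -0.07  0.34  1.54]
S [0.58  0.39  0.215] [-0.83  0.49  0.38  1.55 -0.4   1.03 -0.48]
S [0.58  0.39  0.115] [-0.8   0.59  0.33  1.63 -0.46  0.86 -0.41]
S [0.58  0.39  0.015] [-0.74  0.72  0.25  1.67 -0.51  0.69 -0.34]
S [0.562 0.14  0.181] [-0.62  0.2   0.28  2.06  0.13  0.55  1.13]
S [0.562 0.14  0.101] [-0.55  0.33  0.21  2.12  0.16  0.36  1.08]
S [0.541 0.14  0.087] [-0.58  0.32  0.22  2.17  0.19  0.32  1.03]
S [0.545 0.14  0.081] [-0.49  0.38  0.17  2.05  0.01  0.51  1.23]
S [0.546 0.14  0.093] [-0.56  0.32  0.21  2.15  0.15  0.36  1.07]
A [0.507 0.356 0.215] [-0.81  0.38  0.32  1.7  -0.36  1.04 -0.14]
A [0.507 0.356 0.115] [-0.76  0.49  0.26  1.79 -0.43  0.86 -0.06]
A [0.507 0.356 0.015] [-0.69  0.63  0.18  1.83 -0.49  0.68  0.02]
A [0.575 0.079 0.189] [-0.52  0.18  0.32  2.06  0.03  0.55  1.34]
A [0.575 0.079 0.109] [-0.41  0.31  0.2   2.12  0.05  0.36  1.31]
A [0.553 0.079 0.095] [-0.43  0.3   0.21  2.17  0.07  0.32  1.28]
A [0.559 0.079 0.087] [-0.38  0.37  0.18  2.05 -0.04  0.51  1.41]
A [0.56  0.079 0.098] [-0.42  0.31  0.2   2.14  0.04  0.35  1.31]
```

```bash
python3 - <<'E'
from p import *
pick("B");b=Bay("l1",.135);pre(b)
c=campose("wrist");cv2.imwrite("pics/w5.png",c[0][:,:,::-1])
s=robot.sense();print(s["time_s"],s["position"].round(4),b.pose(.02,nn(.02),13)[0].round(4),s["grip_width"])
print([(np.round(d["position"],4).tolist(),round(d["conf"],2)) for d in robot.spot_point("wrist","rod_long_1")], "expected", (s["position"]-OFF*b.n).round(4))
E
```

```text
grip -0.001 0.0
12.5917 [0.5756 0.0214 0.1098] [0.5751 0.0214 0.109 ] 0.0043645778749101805
[] expected [0.5766 0.0215 0.107 ]
```

View pics/w5.png

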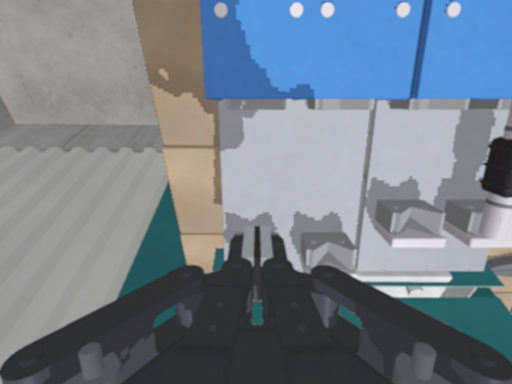

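The shut fingers are empty (px 257,250), so the grasp slipped off or missed. I'll look at where the rod is now.

```bash
python3 - <<'E'
from p import *
robot.line_to(robot.sense()["position"]+[0,0,.08],.3);robot.open()
cam=campose("top")
for r in rods("top",cam):print(r)
cv2.imwrite("pics/t6.png",cv2.resize(cam[0][120:250,120:250,::-1],None,fx=4,fy=4))
print(robot.sense()["time_s"])
E
```

```text
('rod_long_1', 0.64, 0.1355, 0.0253, [0.5053, 0.3556], np.float64(1.783))
('rod_long_1', 0.59, 0.1377, 0.024, [0.4298, 0.3915], np.float64(1.51))
('rod_long_1', 0.3, 0.0691, 0.0611, [0.3652, 0.1794], np.float64(1.6))
('rod_short', 0.61, 0.1076, 0.0272, [0.5791, 0.3892], np.float64(1.401))
13.9917
```

View pics/t6.png

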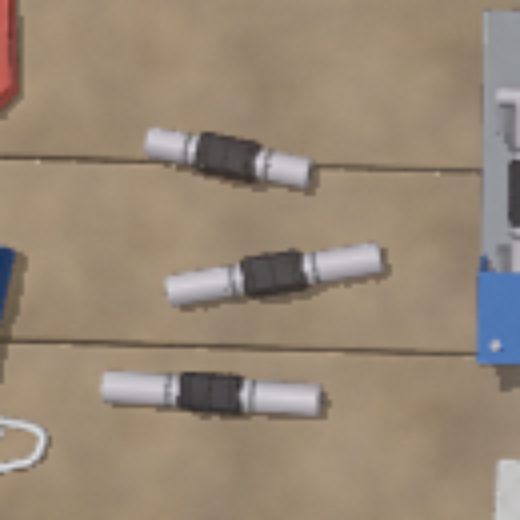

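The rod did not move: only the fingertips touched and they slid off the top of the grip. I'll grip about 9 mm deeper.

```bash
sed -i 's/OFF=.003/OFF=-.006/; s/def tool(c,h,pitch,dele=DEL,off=OFF)/def tool(c,h,pitch,dele=DEL,off=None)/; s/    return c+off\*n/    off=OFF if off is None else off\n    return c+off*n/' p.py
python3 - <<'E'
from p import *
pick("B");s=robot.sense();print(s["position"].round(4),s["grip_width"],s["finger_force"],s["time_s"])
E
```

```text
grip -0.004 0.0
[0.4295 0.3921 0.2057] 0.00023330724927188228 0.0 17.975
```

```bash
python3 - <<'E'
from p import *
p,q=pickpose("B")
a=campose("wrist");b=campose("scene")
cv2.imwrite("pics/w7.png",np.hstack([a[0],b[0]])[:,:,::-1][:, :, :].copy()) 
im=cv2.imread("pics/w7.png");cv2.imwrite("pics/w7.png",cv2.resize(im,(800,300),interpolation=cv2.INTER_AREA))
for r in rods("wrist",a):print(r)
s=robot.sense();print(s["time_s"],Rn.from_quat(s["orientation"]).as_matrix().round(2),s["grip_width"])
E
```

```text
('rod_long_1', 0.92, 0.1056, 0.0237, [0.4308, 0.4074], np.float64(1.519))
('rod_long_1', 0.63, 0.1354, 0.0278, [0.5068, 0.3583], np.float64(1.745))
18.175 [[ 0.05  1.    0.01]
 [ 0.98 -0.06  0.21]
 [ 0.21 -0.   -0.98]] 8.778292578836308e-05
```

View pics/w7.png

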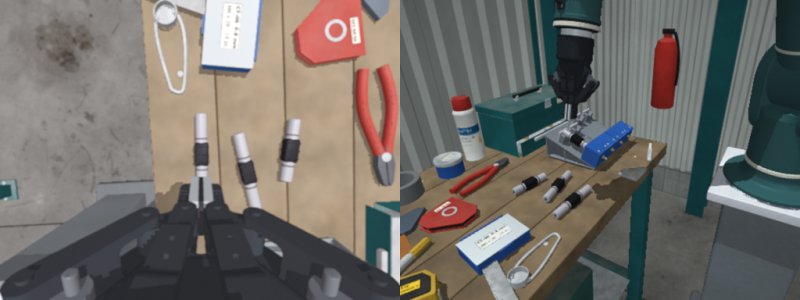

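The fingers shut exactly over the rod (wrist view about px 200,178 of 400) and the rod is still in its place. I'll make one instrumented attempt with pictures before and after closing.

```bash
python3 - <<'E'
from p import *
st=lambda m:(lambda s:print(m,round(s["time_s"],2),s["position"].round(4),"w",round(s["grip_width"],3),"ff",round(s["finger_force"],1),"F",s["ft_force"].round(1)))(robot.sense())
st("0");robot.open();st("open")
p,q=pickpose("B");robot.line_to(p,.25);st("down")
a=campose("wrist")[0];robot.grab(60);st("grab");b=campose("wrist")[0]
cv2.imwrite("pics/w8.png",np.hstack([a[150:,96:416],b[150:,96:416]])[:,:,::-1])
robot.sleep(.3);st("after")
E
```

```text
0 18.18 [0.4296 0.3919 0.2049] w 0.0 ff 0.0 F [-0.6  0.6  0.4]
open 18.96 [0.4299 0.3923 0.206 ] w 1.002 ff 0.0 F [ 0.1  0.6 -0.6]
down 19.91 [0.4306 0.3926 0.0071] w 1.001 ff 0.0 F [-0.9  0.5  0.3]
grab 20.73 [0.4299 0.3923 0.006 ] w -0.001 ff 0.0 F [ 0.1 -0.4 -0.2]
after 21.07 [0.4299 0.3923 0.006 ] w -0.001 ff 0.0 F [-1.  -0.3 -0. ]
```

View pics/w8.png

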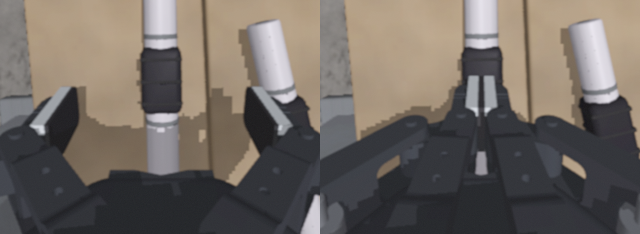

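The closed fingers end above the rod: in the right-hand picture they cover the grip at px (480,90). I'll check the height against the known sizes in the images and feel for the rod top with the shut fingers.

```bash
python3 - <<'E'
from p import *
c=campose("wrist");print(c[1].round(1).tolist(),"cam centre",c[3].round(4))
p=robot.snapshot("wrist")
Ti=np.linalg.inv(p["tool_from_camera"])
for d in(0,.01,.02,.03):
    x=Ti@[0,0,-d,1];u=p["K"]@x[:3];print("tip back",d,(u[:2]/u[2]).round(1),x[:3].round(3))
for r in rods("wrist",c):print(r)
s=robot.sense();print(s["time_s"],s["joint_pos"].round(3),s["position"].round(4))
# feel downward in small steps
f0=F();z=s["position"][2]
q=s["position"].copy()
for i in range(8):
    q=q-[0,0,.002];robot.line_to(q,.06);f=F()-f0;print(round(q[2],4),f.round(1),end=" ")
    if f[2]>6:break
E
```

```text
[[279.2, 0.0, 256.9], [0.0, 279.2, 190.6], [0.0, 0.0, 1.0]] cam centre [0.4315 0.4273 0.1817]
tip back 0 [256.9 225.6] [0.    0.022 0.178]
tip back 0.01 [256.9 232.2] [0.    0.025 0.168]
tip back 0.02 [256.9 239.7] [0.    0.028 0.159]
tip back 0.03 [257. 248.] [0.    0.031 0.149]
('rod_long_1', 0.87, 0.0905, 0.0317, [0.5025, 0.3798], np.float64(1.772))
('rod_long_1', 0.81, 0.1294, 0.0256, [0.4308, 0.3965], np.float64(1.511))
('rod_short', 0.97, 0.1089, 0.0268, [0.5709, 0.3893], np.float64(1.582))
21.275 [-0.915  0.575  0.259  1.982 -0.601  0.531 -0.251] [0.4299 0.3923 0.006 ]
0.004 [ 0.  -0.1  5.3] 0.002 [-9.3 -9.2 37.8]
```

The reach check settles it: the shut fingers met the rod top (z=0.024) at TCP z≈0.004. So the real fingertips stand about 21 mm behind the reported TCP, which the picture also supports. I'll correct for that and pick again.

```bash
python3 - <<'E'
s=open("p.py").read()
s=s.replace("OFF=-.006","TIP=.021;OFF=.001-TIP")
s=s.replace("robot.line_to(p+[0,0,.2],.3)","robot.line_to(p+[0,0,.17],.4)")
s=s.replace("robot.move_to(p+[0,0,.08],q);robot.line_to(p,.12)","robot.move_to(p+[0,0,.06],q);robot.line_to(p,.15)")
i=s.index("def insert");j=s.index("def lower")
s=s[:i]+'''def insert(b,push=.0102):
    f0=F();s=.020;con=None;log=[];st=[.011]+list(np.arange(.0095,-.013,-.0015))
    for s in st:
        robot.line_to(b.pose(s,nn(s),13)[0],.06)
        f=F()-f0;fu,fn=f@b.u,f@b.n;log.append((round(s*1e3,1),round(fu,1),round(fn,1)))
        if fu>2.8: con=s+.0005;break
        if abs(fn)>15: break
    if con is not None:
        s=con-push;robot.line_to(b.pose(s,nn(s),13)[0],.04);f=F()-f0;log.append((round(s*1e3,1),round(f@b.u,1),round(f@b.n,1)))
    print(log,"contact",con,"t",robot.sense()["time_s"]);return s,con,f0
'''+s[j:]
s=s.replace("b.c+at*b.u+n*b.n","b.c+at*b.u+(n-TIP)*b.n").replace("g(.045)","g(.040)")
open("p.py","w").write(s)
E
python3 - <<'E'
from p import *
p,q=pickpose("B")
robot.line_to(robot.sense()["position"]+[0,0,.012],.2);robot.open();robot.line_to(p,.1);robot.grab(100)
s=robot.sense();print("grip",round(s["grip_width"],3),round(s["finger_force"],1),s["position"].round(4),s["time_s"])
if s["grip_width"]>.15:
    robot.line_to(p+[0,0,.17],.4);print(robot.sense()["time_s"])
    b=Bay("l1",.135);pre(b);s=robot.sense();print("pre",s["time_s"],s["grip_width"])
    r=insert(b)
E
```

```text
grip 0.25 98.1 [ 0.43    0.3924 -0.0073] 23.8167
24.3917
pre 26.775 0.24416744386793238
[(11.0, np.float64(-0.1), np.float64(-0.5)), (np.float64(9.5), np.float64(-0.3), np.float64(-0.9)), (np.float64(8.0), np.float64(-1.2), np.float64(-0.1)), (np.float64(6.5), np.float64(3.7), np.float64(0.6)), (np.float64(-3.2), np.float64(8.7), np.float64(8.6))] contact 0.007000000000000001 t 28.225
```

Gripped (width 0.25) and the plunger contact came where expected. Now I lower the upper end behind the stop and seat the rod, reading the force.

```bash
python3 - <<'E'
from p import *
b=Bay("l1",.135);s=-.0032;t=[]
f0=np.array([0,0,0.])
for n0,a in((.002,10),(.002,7),(.0015,4.5),(.001,2.5),(.001,1),(.0005,0),(-.0005,0),(-.0015,0),(-.0025,0)):
    p,q=b.pose(s,n0,a);robot.line_to(p,.06,ori=q);f=F();t.append((n0*1e3,a,round(f@b.u,1),round(f@b.n,1)))
    if abs(f@b.n)>18: break
print(t,robot.sense()["time_s"],robot.sense()["grip_width"])
E
```

```text
[(2.0, 10, np.float64(8.3), np.float64(4.7)), (2.0, 7, np.float64(8.7), np.float64(5.9)), (1.5, 4.5, np.float64(8.4), np.float64(5.0)), (1.0, 2.5, np.float64(9.0), np.float64(5.3)), (1.0, 1, np.float64(8.4), np.float64(4.4)), (0.5, 0, np.float64(8.9), np.float64(3.6)), (-0.5, 0, np.float64(7.6), np.float64(6.6)), (-1.5, 0, np.float64(6.6), np.float64(20.8))] 30.225 0.24118906822643243
```

```bash
python3 - <<'E'
from p import *
b=Bay("l1",.135);p,q=b.pose(.0005,-.001,0);robot.line_to(p,.03);f=F();print((f@b.u).round(1),(f@b.n).round(1))
robot.open();print("open",robot.sense()["grip_width"],robot.sense()["time_s"])
zt=Rn.from_quat(q).as_matrix()[:,2];robot.line_to(p-.10*zt,.35)
robot.snapshot("top")
print([(np.round(d["position"],4).tolist(),round(d["conf"],2)) for d in robot.spot_point("top","rod_long_1")])
pick("S");b=Bay("s1",.105);pre(b);print("pre",robot.sense()["time_s"],robot.sense()["grip_width"])
insert(b)
E
```

```text
1.2 14.6
open 1.0008113346079204 31.1417
[([0.5088, 0.3625, 0.012], 0.78), ([0.5739, 0.0254, 0.082], 0.72)]
grip 0.248 98.7
pre 37.2333 0.24530894034396453
[(11.0, np.float64(-0.2), np.float64(-0.9)), (np.float64(9.5), np.float64(0.5), np.float64(-0.3)), (np.float64(8.0), np.float64(0.6), np.float64(-0.3)), (np.float64(6.5), np.float64(1.9), np.float64(-0.2)), (np.float64(5.0), np.float64(5.2), np.float64(1.8)), (np.float64(-4.7), np.float64(9.6), np.float64(9.9))] contact 0.005500000000000001 t 38.9333
```

```bash
cat > fin.py <<'E'
from p import *
def fin(name,L,s,seq,srel):
    b=Bay(name,L);t=[]
    for n0,a in seq:
        p,q=b.pose(s,n0,a);robot.line_to(p,.06,ori=q);f=F();t.append((a,round(f@b.u,1),round(f@b.n,1)))
    p,q=b.pose(srel,n0,a);robot.line_to(p,.03);f=F();t.append(("rel",round(f@b.u,1),round(f@b.n,1)))
    print(t);robot.open();f=F();print("open",round(robot.sense()["grip_width"],2),f.round(1),robot.sense()["time_s"])
    zt=Rn.from_quat(q).as_matrix()[:,2];robot.line_to(p-.03*zt,.2);press(b)
E
python3 -c "
from fin import *
fin('s1',.105,-.0047,((.002,9),(.001,5.5)),-.0012)"
```

```text
[(9, np.float64(8.0), np.float64(4.1)), (5.5, np.float64(8.7), np.float64(4.1)), ('rel', np.float64(7.7), np.float64(3.5))]
open 1.0 [-0.3  0.4  0.4] 40.3417
press [(15, np.float64(1.3)), (14, np.float64(1.2)), (13, np.float64(1.0)), (12, np.float64(3.5)), (11, np.float64(5.5)), (10, np.float64(21.6)), (9, np.float64(43.2))] t 44.7833
```

```bash
sed -i 's/robot.line_to(g(.020),.1);f0=F();n=.020/robot.line_to(g(.015),.1);f0=F();n=.015/; s/if f>22:break/if f>14:break/' p.py
python3 - <<'E'
from p import *
robot.snapshot("top")
print([(np.round(d["position"],4).tolist(),round(d["conf"],2)) for d in robot.spot_point("top","rod_short")])
pick("A");b=Bay("l2",.135);pre(b);print("pre",robot.sense()["time_s"],robot.sense()["grip_width"])
insert(b)
E
```

```text
[([0.5533, 0.1418, 0.0719], 0.54)]
grip 0.244 98.5
pre 50.8167 0.24374733273234825
[(11.0, np.float64(-0.2), np.float64(-0.8)), (np.float64(9.5), np.float64(-0.6), np.float64(-0.4)), (np.float64(8.0), np.float64(0.7), np.float64(0.3)), (np.float64(6.5), np.float64(3.8), np.float64(1.9)), (np.float64(-3.2), np.float64(10.0), np.float64(8.3))] contact 0.007000000000000001 t 52.2667
```

```bash
python3 - <<'E'
from fin import *
fin('l2',.135,-.0032,((.002,9),(.001,4.3)),-.0003)
robot.line_to(robot.sense()["position"]+[-.06,0,.12],.4)
c=campose("wrist");d=campose("top")
for n in("rod_long_1","rod_short"):
    for k in("wrist","top"):print(k,n,[(np.round(e["position"],4).tolist(),round(e["conf"],2)) for e in robot.spot_point(k,n)])
cv2.imwrite("pics/w9.png",c[0][:,:,::-1]);np.savez("w9.npz",*c);print(robot.sense()["time_s"])
E
```

```text
[(9, np.float64(8.2), np.float64(4.7)), (4.3, np.float64(9.6), np.float64(4.9)), ('rel', np.float64(7.8), np.float64(4.2))]
open 1.0 [0.3 0.3 0.1] 53.675
press [(14, np.float64(-0.2)), (13, np.float64(0.0)), (12, np.float64(3.8)), (11, np.float64(4.0)), (10, np.float64(10.2)), (9, np.float64(35.7))] t 56.95
wrist rod_long_1 [([0.5712, 0.0206, 0.0761], 0.83), ([0.5657, 0.0786, 0.0806], 0.82)]
top rod_long_1 [([0.5697, 0.0216, 0.0837], 0.84), ([0.5657, 0.0806, 0.0806], 0.66), ([0.5678, 0.0858, 0.0792], 0.56)]
wrist rod_short [([0.5484, 0.1413, 0.0715], 0.58)]
top rod_short [([0.5504, 0.1405, 0.0757], 0.9)]
58.95
```

View pics/w9.png

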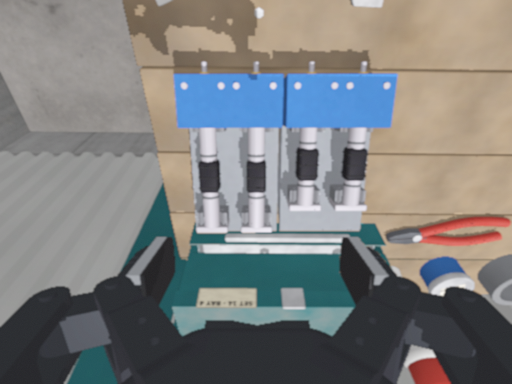

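All three rods lie in their bays behind the stops. Long rods are at px (209,178) and (257,178), and the short rod at (307,165) is level with the fixed one at (354,163). I'll check one enlarged crop before handing in.

```bash
python3 -c "
import cv2;i=cv2.imread('pics/w9.png')[55:245,165:405];cv2.imwrite('pics/w9c.png',cv2.resize(i,None,fx=3,fy=3,interpolation=cv2.INTER_CUBIC))"
```

```text
(no output)
```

View pics/w9c.png

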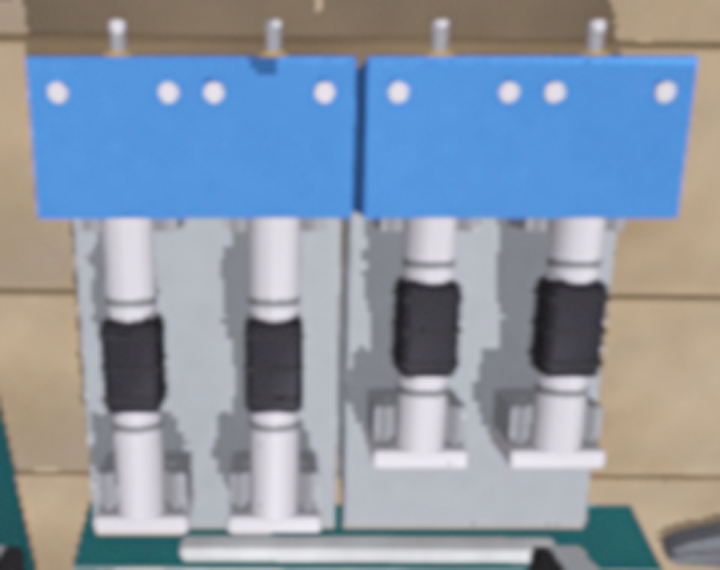

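The crop shows all four rods alike, against their stops with the plungers pressed in equally.

```bash
python3 -c "
from workcell import robot
print(robot.finish_job(),robot.sense()['time_s'])"
```

```text
the job is handed in; nothing more can be done
the job is handed in; nothing more can be done
```

All three rods are seated and spring-held in their bays, as the last picture and the seating forces show, and the job was handed in shortly after 59 s of the 72 s; no verdict came back.

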